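# Set out an L-C-L filter on its mounting board

## Task

Set out the filter on the aluminium board, in the order of the current from the red input terminal block to the black output block. The big copper choke lies flat in the grey plastic mount next to the red block, and the green choke lies flat and centred on top of it; the small copper choke lies flat in the middle of the grey plastic mount next to the black block; and the blue capacitor stands upright between them, fully down in the steel ring clamp. Each choke in a mount has its two leads pointing squarely to a long edge of the board, out through a notch in the rim (either notch will do), and the green choke's leads lie in line with those of the choke beneath.

Things in the scene. Friction and masses are not known exactly. Their poses are not given: they have to be found in the camera images.
- big_choke_center (a point): centre of the wound ring of the big copper-wound choke, half-way up; the ring is 44 mm across (48 mm over the outermost turns) and 13 mm high and lies flat on the bench, taken as a solid disc; two bare wire leads stick out 10 to 20 mm from the ring along this frame's -y; z is up. Pinch the ring across x (left and right of the leads)
- green_choke_center (a point): centre of the wound ring of the green-and-copper-wound choke, half-way up; the ring is 33 mm across (37 mm over the outermost turns) and 10 mm high and lies flat on the bench, taken as a solid disc; two bare wire leads stick out 10 to 20 mm from the ring along this frame's -y; z is up. Pinch the ring across x (left and right of the leads)
- small_choke_center (a point): centre of the wound ring of the small copper-wound choke, half-way up; the ring is 28 mm across (31 mm over the outermost turns) and 9 mm high and lies flat on the bench, taken as a solid disc; two bare wire leads stick out 10 to 20 mm from the ring along this frame's -y; z is up. Pinch the ring across x (left and right of the leads)
- capacitor_center (a point): centre, half-way up, of the blue round capacitor can standing upright: 35 mm diameter, 46 mm high, with two small aluminium screw posts on top that add 3.5 mm; z is its axis, pointing up
- cup_1: grey moulded choke mount near one end of the aluminium board; origin at the centre of its underside, z up. Round floor 2 mm thick, inside a low round rim of 29 mm inner and 32 mm outer radius whose top is 4.6 mm above the origin; the rim is open, 27 mm wide, at its +x and -x sides (the two lead notches, towards the board's two long edges)
- cup_2: grey moulded choke mount near the other end of the aluminium board; origin at the centre of its underside, z up. Round floor 2 mm thick, inside a low round rim of 29 mm inner and 32 mm outer radius whose top is 4.6 mm above the origin; the rim is open, 27 mm wide, at its +x and -x sides (the two lead notches, towards the board's two long edges). The same part as cup_1; which of the two is next to the red block differs from start to start
- clamp: flared steel ring clamp in the middle of the board, 105 mm from each grey plastic mount; origin at the centre of its underside, z up. Its floor is 1.5 mm above the origin; the ring is 41 mm in inner diameter and widens to 48 mm at its mouth, 17 mm above the origin
- red_block: red input terminal block (58 x 26 x 18 mm) with brass bars, fixed at one end of the board, 53 mm beyond the nearest grey plastic mount; origin at the centre of its underside, z up
- black_block: black output terminal block, the same size, fixed at the other end of the board; origin at the centre of its underside. The board (104 x 360 mm) is fixed, its top 9 mm above the bench

How it is judged:
At the end, for the whole second after the job is handed in: Big choke flat in the mount by the red block, small one in that by the black (10 mm), leads within 20 deg of the notches; green choke flat on the big one (9 mm), leads within 20 deg of the same line; capacitor upright on the clamp's floor; all released and at rest (((horizontal distance between red_block and cup_1 below 0.1 m and horizontal distance between big_choke_center and cup_1 below 0.01 m and z of big_choke_center in the frame of cup_1 between 0.0045 and 0.0113 m and angle between each of big_choke_center, small_choke_center's own z axis and vertical below 0.15 rad and angle between the y axis of big_choke_center and the x axis of cup_1, either way round below 0.35 rad and horizontal distance between small_choke_center and cup_2 below 0.01 m and z of small_choke_center in the frame of cup_2 between 0.0025 and 0.0093 m and angle between the y axis of small_choke_center and the x axis of cup_2, either way round below 0.35 rad) or (horizontal distance between red_block and cup_2 below 0.1 m and horizontal distance between big_choke_center and cup_2 below 0.01 m and z of big_choke_center in the frame of cup_2 between 0.0045 and 0.0113 m and angle between each of big_choke_center, small_choke_center's own z axis and vertical below 0.15 rad and angle between the y axis of big_choke_center and the x axis of cup_2, either way round below 0.35 rad and horizontal distance between small_choke_center and cup_1 below 0.01 m and z of small_choke_center in the frame of cup_1 between 0.0025 and 0.0093 m and angle between the y axis of small_choke_center and the x axis of cup_1, either way round below 0.35 rad)) and horizontal distance between green_choke_center and big_choke_center below 0.009 m and z of green_choke_center in the frame of big_choke_center between 0.008 and 0.015 m and angle between green_choke_center's own z axis and vertical below 0.15 rad and angle between the y axis of green_choke_center and the y axis of big_choke_center, either way round below 0.35 rad and horizontal distance between capacitor_center and clamp below 0.006 m and z of capacitor_center in the frame of clamp between 0.02 and 0.0275 m and angle between capacitor_center's own z axis and vertical below 0.12 rad and linear speed of each of big_choke, green_choke, small_choke, capacitor below 0.02 m/s); the robot touches nothing.
It also fails if it takes over 90 s, if anything falls off the work surface, if the arm or the gripper's body presses on something with over 40 N, if the wrist force passes 120 N, or if a joint passes its speed limit or range.

## Robot

A 6-joint arm with a two-finger parallel gripper is mounted at the origin on a cart in front of the work surface, level with it; the furniture and walls round the work are solid. World frame = base frame: x ahead of the robot, y to its left, z up, the work surface at z = 0. Lengths are in m, angles in rad, forces in N, time in s.
With the tool pointing down it reaches from about 0.275 to 0.875 m from the base axis. Payload 12.5 kg.
Tool frame: the origin (TCP) lies between the finger pads; the fingertips stand robot.nose_length ahead of it and the grasp point (between the pads) lies 11 mm behind it (robot.nose_length is the distance from the TCP to the fingertips, in m); z points along the fingers, y is the line along which they close (so a half turn about z gives the same grasp; the last joint's range is limited). The gripper opens to 85 mm and grips with 20 to 120 N. Pads are 22 mm wide; open, the fingers measure 114 mm over their backs; the gripper's body (76 mm by 85 mm) begins 54 mm behind the grasp point. The pads swing forward as they close: fully open they stand 13 mm farther back than shut.
Start: joints at [1.054, 0.351, 1.652, -0, 1.139, -0.085], TCP at [0.23, 0.5, 0.239] pointing down, gripper open.
Joint ranges: [-2.75, 2.75], [-0.79, 2.1], [0.01, 2.65], [-1.57, 4.71], [0.07, 3.14], [-2.87, 2.87]. Speed limits (rad/s): [2.22, 2.22, 2.79, 3.14, 3.14, 3.14].

## Interface

Orientations are given as a rotation vector (axis times angle).
In Python, from plant import robot gives the robot as it stands.
- The arm moves only by the tool send_rows, never from a script. Its argument "rows" is one flat list of numbers, 6 for each row, row after row: the shift along the world's x, y, z in cm, then the turn, a rotation vector about the world's x, y, z in rad. A call has 1 to 20 rows; each row is the pose to reach, as a shift and turn from the pose commanded when the call began; what a row does not reach only later rows make up. A row lasts 1/8 s, in which the tool goes at most 62.5 mm and 10.7 degrees, less where a joint would pass 70% of its speed; a pose out of reach is approached as far as the arm can. A call with a gripper value outside its range is refused whole. "claw" is the closure, from 0 (fully open) to 1 (shut), set as the call begins (left out, the last holds). The fingers move at their own pace and stop on an object; "squeeze" is the grip in N (left out, the last holds). Time passes only in rows, so rows that repeat a pose let the fingers close. It gives the time, the measured TCP pose, the force and the opening at its end, in the units of the state.
- robot.observe(): the state, without advancing time (a new reading comes with each control period).
- robot.get_image(name): name is "scene" or "top"; returns a dict with "img" (480x640x3 uint8, red, green, blue), "K" (3x3 intrinsics, pixels), "T" (4x4, takes a point from camera to world coordinates). Camera axes: x right, y up, looking along -z (the intrinsics and any distortion apply to the point x, -y, -z); pixel columns grow to the right and rows downward; lengths in m; the calibration is good to about 2 mm. A picture is of the moment at which its call begins. There is no depth.
- robot.hand_in(): hands the job in, once; it reports no verdict.
The state is a dict: "time_s": time; "qpos": joint angles; "qvel": joint speeds; "joint_efforts": joint torques, N m; "tool_pos": TCP position; "tool_rot": TCP orientation; "force": force on the tool from outside, world axes, zero at the start; "moment": the same for the moment, N m; "opening": finger opening in m.
Only numpy, scipy, OpenCV 4.12 (cv2) and the standard library are available. Lean on these libraries where they do the work, as an engineer would, in place of code of your own. Each camera call takes 0.05 s, during which the arm holds its last target. There are 200 camera calls.

## Working session

There is one attempt and no reset: what is moved stays moved. The work goes in short steps, Python scripts to look and compute and a tool call to move; the robot and the scene stay as the last step left them, time stands still between calls to the robot, and variables do not carry over. Pictures are saved under pics/ and viewed, on a budget of 14 in all, crops included, one or two more only if the job needs it, and the job is handed in when it is done.

Besides the shell and the picture viewer there is one more tool, called after "Request:" in YAML: its name, and indented under it one key for each argument. send_rows: Moves the arm, as the interface text tells. Its arguments: {"type":"object","properties":{"rows":{"type":"array"},"claw":{"type":"number"},"squeeze":{"type":"number"}},"required":["rows"]}

```bash
ls; mkdir -p pics
python3 - <<'E'
from plant import robot
import cv2,numpy as np
print(robot.nose_length, robot.observe())
for n in("top","scene"):
    d=robot.get_image(n); cv2.imwrite(f"pics/{n}0.png",d["img"][:,:,::-1]); np.savez(f"{n}0.npz",**d); print(n,d["K"],d["T"],[k for k in d])
E
```

```text
pics
0.008 {'time_s': 0.0, 'qpos': array([ 1.05439404e+00,  3.51227964e-01,  1.65244913e+00, -3.18168689e-05,
        1.13910737e+00, -8.45910523e-02]), 'qvel': array([ 0.00086887,  0.00026435, -0.00055744, -0.00152104, -0.00018202,
        0.00100585]), 'joint_efforts': array([ 3.58630423e-04, -5.06103444e+01, -2.91413373e+01, -1.31609863e-04,
        4.47070808e-03,  2.22360072e-06]), 'tool_pos': array([0.2299968 , 0.49923177, 0.23875343]), 'tool_rot': array([-6.72939790e-01, -3.06833997e+00,  1.80145587e-03]), 'force': array([0.5199651 , 0.8082612 , 0.16517972]), 'moment': array([ 0.03694222,  0.0012155 , -0.01754785]), 'opening': 0.08535589289022237}
top [[593.93216      0.         327.68635739]
 [  0.         593.93216    237.95362663]
 [  0.           0.           1.        ]] [[ 0.01967338  0.98994629 -0.14006894  0.39870394]
 [-0.99978196  0.01849805 -0.00968817 -0.09935221]
 [-0.00699977  0.140229    0.99009435  1.13741391]
 [ 0.          0.          0.          1.        ]] ['img', 'K', 'T']
scene [[445.47920611   0.         312.36725317]
 [  0.         445.47920611 243.54867529]
 [  0.           0.           1.        ]] [[ 0.9015333   0.31135925 -0.30048813  0.25673445]
 [-0.43245466  0.67216187 -0.60098368 -0.65004901]
 [ 0.01485483  0.6717543   0.74062507  0.76441736]
 [ 0.          0.          0.          1.        ]] ['img', 'K', 'T']
```

View pics/top0.png

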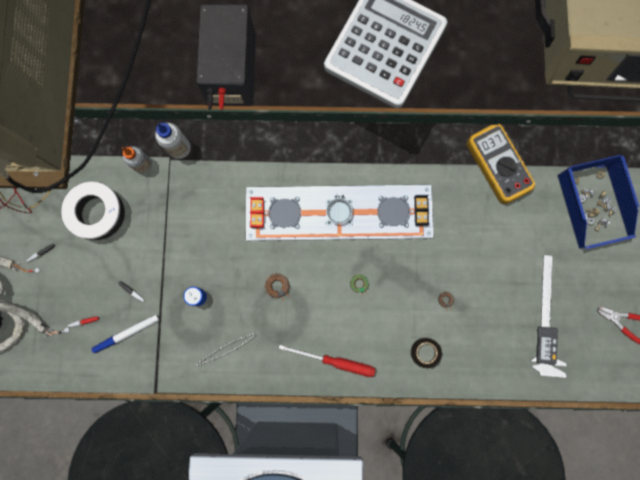

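View pics/scene0.png

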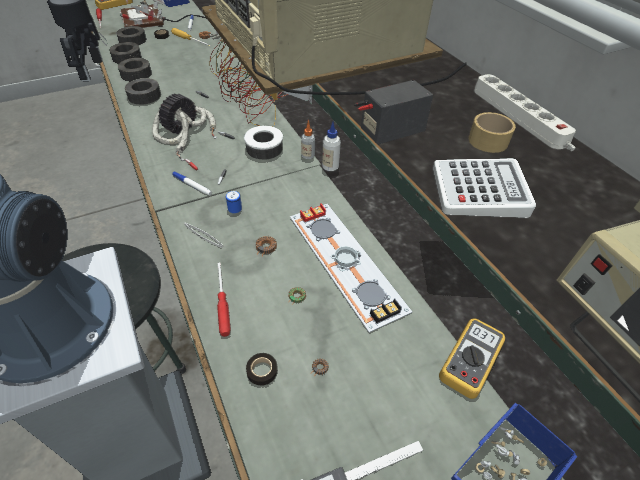

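The top view shows the board at (340,213), with the red block on the left (258,212) and black on the right (421,210). The capacitor is at (195,296), the big choke at (277,286), the green at (359,284) and the small at (446,299). The scene view agrees. Next I'll enlarge the area around the chokes to see the leads.

```bash
cat > h.py <<'E'
import numpy as np,cv2
def load(n): return np.load(n+".npz")
def ray(d,uv,z):
    K,T=d["K"],d["T"]; p=np.array([(uv[0]-K[0,2])/K[0,0],-(uv[1]-K[1,2])/K[1,1],-1.])
    r=T[:3,:3]@p; o=T[:3,3]; return o+r*(z-o[2])/r[2]
def proj(d,P):
    q=d["T"][:3,:3].T@(np.array(P)-d["T"][:3,3]); q=q/-q[2]; K=d["K"]
    return np.array([K[0,0]*q[0]+K[0,2],-K[1,1]*q[1]+K[1,2]])
E
python3 - <<'E'
from h import *
a=load("top0")["img"][:,:,::-1]; b=load("scene0")["img"][:,:,::-1]
R=lambda im,u,v,w,h,s:cv2.resize(np.ascontiguousarray(im[v-h:v+h,u-w:u+w]),None,fx=s,fy=s,interpolation=cv2.INTER_CUBIC)
top=[R(a,u,v,20,20,6.5) for u,v in((277,286),(359,284),(446,299))]
bot=[R(b,u,v,20,20,6.5) for u,v in((265,244),(297,295),(320,367))]
bd=cv2.resize(np.ascontiguousarray(a[180:245,240:440]),(780,254),interpolation=cv2.INTER_CUBIC)
cv2.imwrite("pics/crop.png",np.vstack([np.hstack([np.hstack(top)]),np.hstack(bot)]) if 0 else np.vstack([np.hstack(top+bot[:0]+[np.zeros((260,0,3),np.uint8)]),np.hstack(bot)]).astype(np.uint8))
cv2.imwrite("pics/board.png",bd)
E
```

```text
(no output)
```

View pics/crop.png

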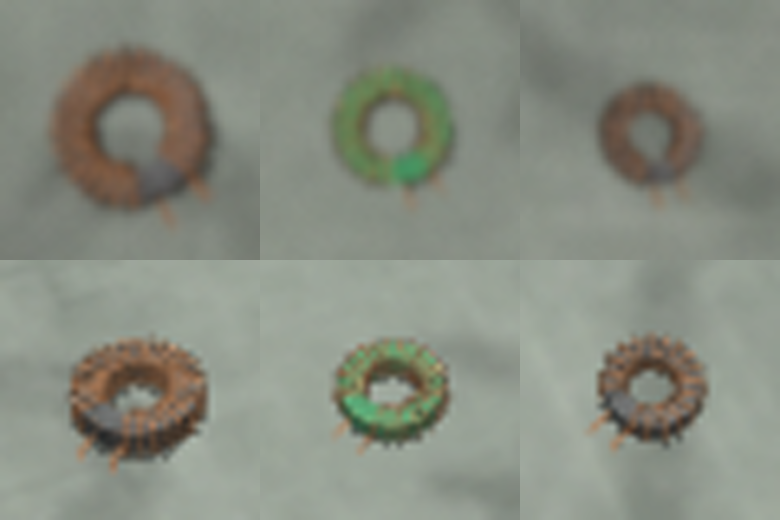

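View pics/board.png

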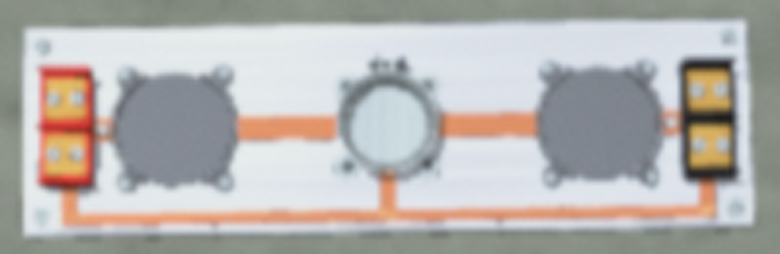

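The crops show each choke's leads pointing down and slightly right in the top view, towards −x and −y in the world. Tip midpoints relative to the ring centres, in crop pixels: big (57,82), green (33,68), small (20,67). The board is tilted slightly. Now the measurements.

```bash
cat > meas.py <<'E'
from h import *
def blob(d,uv,w,kind,o=3):
    im=d["img"]; u,v=map(int,uv); u0,v0=u-w,v-w
    c=cv2.resize(np.ascontiguousarray(im[v0:v+w,u0:u+w]),None,fx=4,fy=4,interpolation=cv2.INTER_CUBIC)
    r,g,b=[c[:,:,i].astype(int) for i in range(3)]
    m={"cu":r-g>14,"gr":((g-b>22)&(r<g+40))|(r-b>35),"bl":(b-r>40),"dk":(r+g+b)<400,"wh":((r+g+b)>0)&(np.abs(r-g)<18)&(b-g>=-3)&(r+g+b<420)}[kind].astype(np.uint8)
    k=cv2.getStructuringElement(cv2.MORPH_ELLIPSE,(13,13)); m=cv2.morphologyEx(m,cv2.MORPH_OPEN,k)
    cs=max(cv2.findContours(m,0,2)[0],key=cv2.contourArea); hull=cv2.convexHull(cs)
    e=cv2.fitEllipse(cv2.convexHull(cs)) 
    return (np.array(e[0])+.5)/4-.5+[u0,v0], np.array(e[1])/4
E
python3 - <<'E'
from meas import *
t,s=load("top0"),load("scene0")
for n,a,b,k,h in(("big",(277,286),(265,244),"cu",.0065),("green",(359,284),(297,295),"gr",.005),("small",(446,299),(320,367),"cu",.0045)):
    for d,uv in((t,a),(s,b)):
        c,ax=blob(d,uv,20,k); print(n,c.round(1),ax.round(1),ray(d,c,h).round(4))
# leads, crop px -> image
for n,c,u0,tip in(("big",(132,128),(277,286),(189,210)),("green",(132,126),(359,284),(165,194)),("small",(131,133),(446,299),(151,200))):
    f=lambda p:np.array(u0)-20+np.array(p)/6.5-.4
    v=ray(t,f(tip),.005)-ray(t,f(c),.005); print(n,"lead dir deg",np.degrees(np.arctan2(v[1],v[0])))
# board items from board crop (scale 3.9), top plane
f=lambda p:np.array([240,180])+np.array(p)/3.9-.4
for n,p,z in(("cupR",(176,128),.0115),("clamp",(389,126),.02),("cupB",(599,124),.0115),("TL",(24,28),.009),("TR",(746,20),.009),("BR",(754,226),.009),("BL",(24,234),.009)):
    print(n,ray(t,f(p),z).round(4))
# capacitor
for d,uv in((t,(195,296)),(s,(234,203))):
    c,ax=blob(d,uv,20,"bl"); print("cap",c,ax,ray(d,c,.046),ray(d,c,.023))
R=lambda im,u,v,w,h:cv2.resize(np.ascontiguousarray(im[v-h:v+h,u-w:u+w,::-1]),(390,390),interpolation=cv2.INTER_CUBIC)
cv2.imwrite("pics/cap.png",np.hstack([R(t["img"],195,296,20,20),R(s["img"],345,260,65,65)]))
E
```

```text
big [276.5 285.2] [23.3 23.6] [0.466  0.0074 0.0065]
big [265.3 242.6] [13.4 19.6] [0.4673 0.013  0.0065]
green [358.9 283. ] [18.  18.5] [ 0.4734 -0.1495  0.005 ]
green [296.7 294.1] [14.7 16.7] [ 0.4736 -0.1485  0.005 ]
small [445.3 294.5] [4.8 9.4] [ 0.4547 -0.3136  0.0045]
small [316.7 362.2] [3.2 3.5] [ 0.4438 -0.3048  0.0045]
big lead dir deg -143.56513795184455
green lead dir deg -153.3240309030075
small lead dir deg -163.67778551537154
cupR [ 0.6061 -0.0046  0.0115]
clamp [ 0.6075 -0.1097  0.02  ]
cupB [ 0.612  -0.2134  0.0115]
TL [0.6558 0.073  0.009 ]
TR [ 0.6664 -0.2865  0.009 ]
BR [ 0.5629 -0.29    0.009 ]
BL [0.5522 0.0689 0.009 ]
cap [198.82219887 296.7943325 ] [14.01135635 16.59347534] [0.43977804 0.14536754 0.046     ] [0.44064362 0.15052466 0.023     ]
cap [233.27679825 204.61507988] [14.9933939  17.83837318] [0.43266922 0.12289221 0.046     ] [0.43830174 0.14763778 0.023     ]
```

View pics/cap.png

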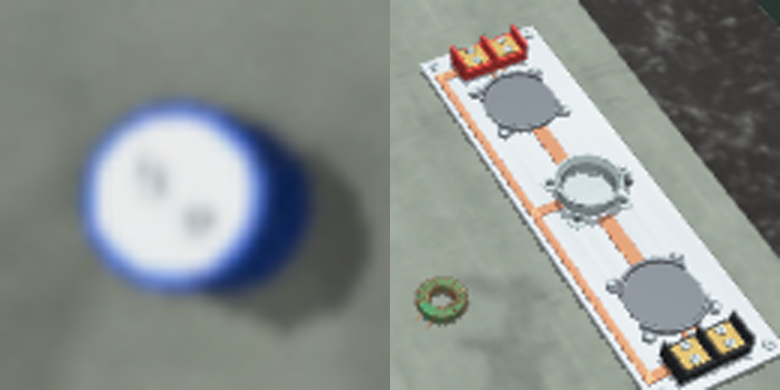

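Run:
```python
from meas import *
t,s=load("top0"),load("scene0")
F=lambda c,w,sc:(lambda p:np.array(c)-w+np.array(p)/sc+.5/sc-.5)
def two(n,pt,ps,z):
    a,b=ray(t,pt,z),ray(s,ps,z); 
    # triangulate midpoint
    o1,o2=t["T"][:3,3],s["T"][:3,3]; r1,r2=a-o1,b-o2
    k=np.linalg.lstsq(np.c_[r1,-r2],o2-o1,rcond=None)[0]; tri=(o1+k[0]*r1+o2+k[1]*r2)/2
    print(n,"top",a.round(4)[:2],"scene",b.round(4)[:2],"tri",tri.round(4))
two("big",F((277,286),20,6.5)((132,128)),F((265,244),20,6.5)((139,139)),.0065)
two("green",F((359,284),20,6.5)((132,126)),F((297,295),20,6.5)((132,131)),.005)
two("small",F((446,299),20,6.5)((131,133)),F((320,367),20,6.5)((132,128)),.0045)
f=F((195,296),20,9.75); g=F((345,260),65,3)
two("captop",f((173,192)),(233.8,196.5),.046)
b=lambda p:np.array([240,180])+np.array(p)/3.9-.37
two("cupR",b((176,128)),g((134,102)),.0115)
two("clamp",b((389,126)),g((196,185)),.02)
two("cupB",b((599,124)),g((274,296)),.0115)
```

```text
big top [0.466  0.0066] scene [0.4661 0.0056] tri [0.4662 0.0066 0.0054]
green top [ 0.4735 -0.1494] scene [ 0.4733 -0.15  ] tri [ 0.4735 -0.1494  0.0041]
small top [ 0.4462 -0.3144] scene [ 0.4455 -0.3146] tri [ 0.446  -0.3144  0.0039]
captop top [0.4424 0.1575] scene [0.4431 0.1495] tri [0.444  0.1591 0.0377]
cupR top [ 0.6061 -0.0046] scene [ 0.6082 -0.0083] tri [ 0.6083 -0.0049  0.0079]
clamp top [ 0.6074 -0.1098] scene [ 0.6075 -0.1105] tri [ 0.6077 -0.1098  0.0192]
cupB top [ 0.6119 -0.2135] scene [ 0.6124 -0.2162] tri [ 0.6132 -0.2141  0.0082]
```

Request:
send_rows:
  rows: [23.6,-49.3,-15.0,0,0,-2.08,23.6,-49.3,-15.0,0,0,-2.08,23.6,-49.3,-15.0,0,0,-2.08,23.6,-49.3,-15.0,0,0,-2.08,23.6,-49.3,-15.0,0,0,-2.08,23.6,-49.3,-15.0,0,0,-2.08,23.6,-49.3,-15.0,0,0,-2.08,23.6,-49.3,-15.0,0,0,-2.08,23.6,-49.3,-15.0,0,0,-2.08,23.6,-49.3,-15.0,0,0,-2.08,23.6,-49.3,-15.0,0,0,-2.08,23.6,-49.3,-15.0,0,0,-2.08,23.6,-49.3,-15.0,0,0,-2.08,23.6,-49.3,-15.0,0,0,-2.08]
  claw: 0.3
  squeeze: 30

```text
time_s: 1.85
tool_pos: [0.4661, 0.0067, 0.0893]
tool_rot: [2.986, 0.977, 0.0]
force: [-0.4, -0.3, 0.2]
opening: 0.0601
```

Request:
send_rows:
  rows: [0,0,-3.5,0,0,0,0,0,-6,0,0,0,0,0,-7.2,0,0,0,0,0,-7.9,0,0,0,0,0,-7.9,0,0,0,0,0,-7.9,0,0,0]

```text
time_s: 2.6
tool_pos: [0.4666, 0.0065, 0.0109]
tool_rot: [2.987, 0.973, 0.002]
force: [0.3, 0.4, 0.0]
opening: 0.0594
```

Request:
send_rows:
  rows: [0,0,-0.2,0,0,0,0,0,-0.4,0,0,0,0,0,-0.4,0,0,0]

```text
time_s: 2.98
tool_pos: [0.4661, 0.0065, 0.0062]
tool_rot: [-2.987, -0.973, 0.0]
force: [-0.3, 0.7, 0.6]
opening: 0.0595
```

Request:
send_rows:
  rows: [0,0,0.4,0,0,0,0,0,0.4,0,0,0,0,0,0.4,0,0,0,0,0,0.4,0,0,0,0,0,0.4,0,0,0,0,0,0.4,0,0,0]
  claw: 0.7
  squeeze: 35

```text
time_s: 3.72
tool_pos: [0.4663, 0.0065, 0.0104]
tool_rot: [2.987, 0.973, 0.0]
force: [-1.7, 0.2, 4.2]
opening: 0.0413
```

Request:
send_rows:
  rows: [0,0,2,0,0,0,0,0,5,0,0,0,4,-0.4,7,0,0,-0.15,8,-0.8,7,0,0,-0.3,12,-1.2,7,0,0,-0.45,14.1,-1.4,7,0,0,-0.6,14.1,-1.4,7,0,0,-0.6,14.1,-1.4,7,0,0,-0.6]

```text
time_s: 4.72
tool_pos: [0.606, -0.0074, 0.0797]
tool_rot: [-3.141, -0.052, 0.003]
force: [-0.2, -0.3, -1.4]
opening: 0.0417
```

```bash
cat > shot.py <<'E'
import sys,numpy as np,cv2
from plant import robot
tag=sys.argv[1]; boxes=[tuple(map(int,a.split(","))) for a in sys.argv[2:4]]
out=[]
for n,(u,v,w) in zip(("top","scene"),boxes):
    d=robot.get_image(n); np.savez(f"{n}{tag}.npz",**d)
    out.append(cv2.resize(np.ascontiguousarray(d["img"][v-w:v+w,u-w:u+w,::-1]),(400,400),interpolation=cv2.INTER_CUBIC))
cv2.imwrite(f"pics/s{tag}.png",np.hstack(out))
E
python3 shot.py 1 295,230,50 320,230,50
```

```text
(no output)
```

View pics/s1.png

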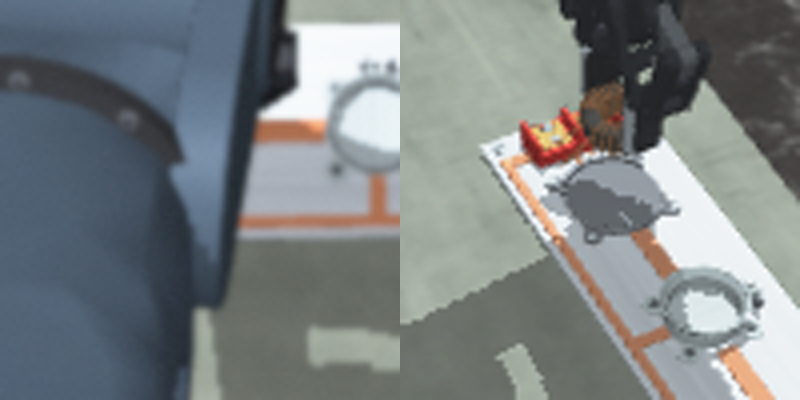

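The scene view shows the choke under the fingers at crop (605,120), apparently tilted. I'll enlarge that area.

Run:
```python
from h import *
s=load("scene1")
print(proj(s,(.606,-.0074,.0797)),proj(s,(.606,-.0074,.0717)))
im=s["img"][195:245,310:360,::-1]
cv2.imwrite("pics/z1.png",cv2.resize(np.ascontiguousarray(im),(600,600),interpolation=cv2.INTER_CUBIC))
```

```text
[324.32055943 207.51490315] [324.19731547 210.11147782]
```

View pics/z1.png

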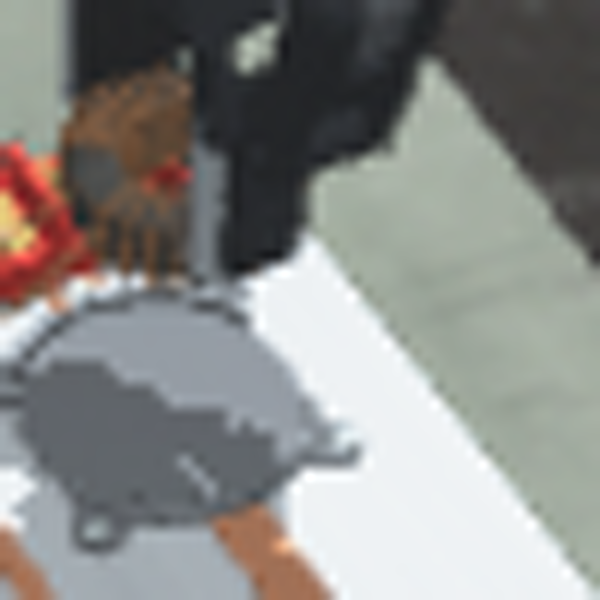

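The enlargement shows the ring flat and centred between the pads, with its hole at about (165,178) and the grey lead patch towards −x. The red block is seen through the hole. Lowering it into the mount.

Request:
send_rows:
  rows: [0.05,0,-2.5,0,0,0,0.05,0,-4.2,0,0,0,0.05,0,-5.2,0,0,0,0.05,0,-5.5,0,0,0,0.05,0,-5.75,0,0,0,0.05,0,-5.75,0,0,0]

```text
time_s: 5.58
tool_pos: [0.6078, -0.0075, 0.0231]
tool_rot: [3.141, 0.047, 0.001]
force: [0.1, -0.3, -1.4]
opening: 0.0415
```

Request:
send_rows:
  rows: [-0.1,0,-0.12,0,0,0,-0.1,0,-0.12,0,0,0,-0.1,0,-0.12,0,0,0]

```text
time_s: 5.95
tool_pos: [0.6067, -0.0075, 0.0217]
tool_rot: [-3.141, -0.047, -0.0]
force: [-0.4, 0.3, -1.5]
opening: 0.0411
```

Request:
send_rows:
  rows: [0,0,0,0,0,0,0,0,0,0,0,0,0,0,0,0,0,0,0,0,0,0,0,0,0,0,0,0,0,0]
  claw: 0.45

```text
time_s: 6.58
tool_pos: [0.6067, -0.0075, 0.0216]
tool_rot: [-3.141, -0.047, -0.0]
force: [-0.0, 0.2, -0.1]
opening: 0.0469
```

Request:
send_rows:
  rows: [0,0,0.5,0,0,0,0,0,1.5,0,0,0,0,0,4,0,0,0,0,0,6,0,0,0,-3,-3.5,6,0,0,0.12,-6.5,-7,6,0,0,0.25,-10,-10.5,6,0,0,0.37,-13.3,-14.2,6,0,0,0.44,-13.3,-14.2,6,0,0,0.44,-13.3,-14.2,6,0,0,0.44]

```text
time_s: 7.82
tool_pos: [0.4743, -0.1495, 0.0822]
tool_rot: [3.055, 0.729, 0.002]
force: [0.5, -0.1, 0.5]
opening: 0.0471
```

```bash
python3 shot.py 2 290,215,30 330,230,35
python3 - <<'E'
from meas import *
t=load("top2"); c,ax=blob(t,(286,212),20,"cu"); print(c,ax,ray(t,c,.0175))
E
```

```text
[286.18607712 211.17206764] [23.14132118 24.31067467] [ 0.60751184 -0.00780208  0.0175    ]
```

View pics/s2.png

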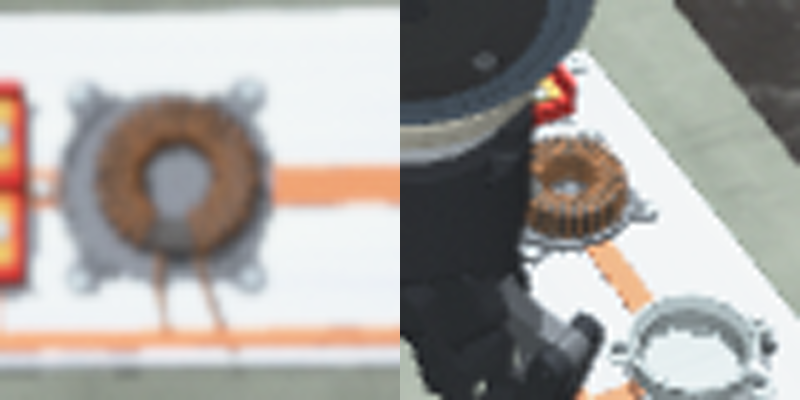

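The big choke lies flat in the red-side mount at about crop (177,178), about 4 mm off centre. Its leads go out of the −x notch, about 6° off square. Now the green choke.

Request:
send_rows:
  rows: [-0.05,0,-3,0,0,0,-0.05,0,-5.5,0,0,0,-0.05,0,-6.8,0,0,0,-0.05,0,-7.3,0,0,0,-0.05,0,-7.3,0,0,0,-0.05,0,-7.3,0,0,0]

```text
time_s: 8.68
tool_pos: [0.4736, -0.1496, 0.0092]
tool_rot: [3.055, 0.731, 0.001]
force: [-0.2, -0.2, 0.6]
opening: 0.047
```

Request:
send_rows:
  rows: [0,0,0,0,0,0,0,0,0,0,0,0,0,0,0,0,0,0,0,0,0,0,0,0,0,0,0,0,0,0,0,0,0,0,0,0]
  claw: 0.8
  squeeze: 30

```text
time_s: 9.43
tool_pos: [0.4735, -0.1497, 0.0094]
tool_rot: [3.055, 0.731, 0.001]
force: [-0.8, 1.1, 7.2]
opening: 0.0315
```

Request:
send_rows:
  rows: [0,0,2,0,0,0,0,0,5,0,0,0,0,0,8,0,0,0,3,3.5,8,0,0,-0.12,6.5,7,8,0,0,-0.25,10,10.5,8,0,0,-0.37,13.4,14.2,8,0,0,-0.42,13.4,14.2,8,0,0,-0.42,13.4,14.2,8,0,0,-0.42]

```text
time_s: 10.55
tool_pos: [0.6066, -0.0077, 0.0885]
tool_rot: [3.141, 0.079, -0.001]
force: [0.3, 0.5, 0.0]
opening: 0.0313
```

Request:
send_rows:
  rows: [0.1,0,-2.5,0,0,0,0.1,0,-4.2,0,0,0,0.1,0,-5.0,0,0,0,0.1,0,-5.3,0,0,0,0.1,0,-5.45,0,0,0,0.1,0,-5.45,0,0,0]

```text
time_s: 11.3
tool_pos: [0.6084, -0.0075, 0.0345]
tool_rot: [3.141, 0.078, 0.001]
force: [-0.3, 0.3, -0.1]
opening: 0.0314
```

Request:
send_rows:
  rows: [0,0,0,0,0,0,0,0,0,0,0,0,0,0,0,0,0,0,0,0,0,0,0,0]
  claw: 0.54

```text
time_s: 11.8
tool_pos: [0.6081, -0.0075, 0.0341]
tool_rot: [-3.141, -0.078, 0.0]
force: [0.3, 0.6, -0.7]
opening: 0.0396
```

Request:
send_rows:
  rows: [0,0,0.5,0,0,0,0,0,1.5,0,0,0,0,0,4,0,0,0,-1,-4,5,0,0,0,-4,-10,5,0,0,0.06,-7,-16,5,0,0,0.12,-10,-21,5,0,0,0.18,-13,-26,5,0,0,0.24,-16.2,-30.7,5,0,0,0.24,-16.2,-30.7,5,0,0,0.24,-16.2,-30.7,5,0,0,0.24]

```text
time_s: 13.18
tool_pos: [0.4464, -0.3144, 0.0846]
tool_rot: [3.108, 0.453, 0.001]
force: [0.1, 0.0, -0.6]
opening: 0.0395
```

```bash
python3 shot.py 3 290,215,30 310,270,80; python3 -c "
from plant import robot;o=robot.observe();print(o['qpos'].round(2))"
```

```text
[-0.7   0.55  1.78  0.    0.81  0.58]
```

View pics/s3.png

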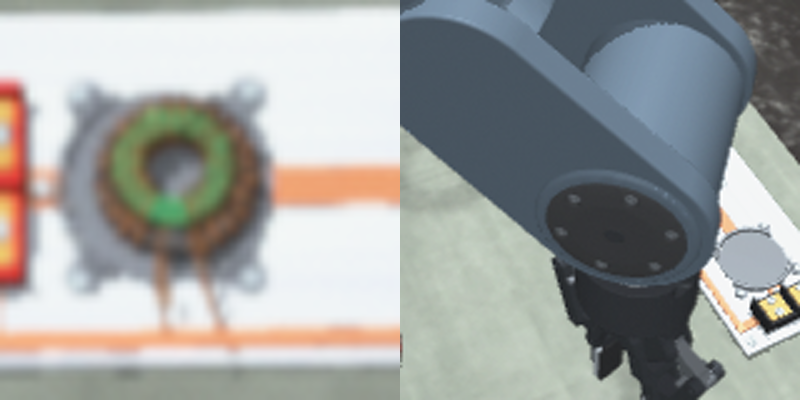

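The green choke lies flat and centred on the big one at crop (172,165), its leads in line. Now the small choke.

Request:
send_rows:
  rows: [0,0,-3,0,0,0,0,0,-5.5,0,0,0,0,0,-6.8,0,0,0,0,0,-7.45,0,0,0,0,0,-7.45,0,0,0,0,0,-7.45,0,0,0]

```text
time_s: 14.02
tool_pos: [0.4465, -0.3147, 0.0103]
tool_rot: [3.108, 0.454, 0.001]
force: [0.7, 0.3, 0.2]
opening: 0.0392
```

Request:
send_rows:
  rows: [0,0,0,0,0,0,0,0,0,0,0,0,0,0,0,0,0,0,0,0,0,0,0,0,0,0,0,0,0,0,0,0,0,0,0,0]
  claw: 0.85

```text
time_s: 14.78
tool_pos: [0.4464, -0.3147, 0.0104]
tool_rot: [3.108, 0.453, 0.001]
force: [-0.8, 1.2, 5.2]
opening: 0.0258
```

Request:
send_rows:
  rows: [0,0,2,0,0,0,0,0,5,0,0,0,0,0,8,0,0,0,4,2,8,0,0,-0.05,8,4.5,8,0,0,-0.12,12,7,8,0,0,-0.18,16.6,10,8,0,0,-0.26,16.6,10,8,0,0,-0.26,16.6,10,8,0,0,-0.26]

```text
time_s: 15.9
tool_pos: [0.6116, -0.2146, 0.0895]
tool_rot: [-3.141, -0.048, 0.001]
force: [-0.2, 0.6, 0.1]
opening: 0.0251
```

Request:
send_rows:
  rows: [0.1,0,-3,0,0,0,0.1,0,-5.5,0,0,0,0.1,0,-6.3,0,0,0,0.1,0,-6.6,0,0,0,0.1,0,-6.85,0,0,0,0.1,0,-6.85,0,0,0]

```text
time_s: 16.65
tool_pos: [0.6133, -0.2146, 0.0217]
tool_rot: [3.141, 0.047, 0.001]
force: [0.0, -0.2, 0.4]
opening: 0.0254
```

Request:
send_rows:
  rows: [0,0,0,0,0,0,0,0,0,0,0,0,0,0,0,0,0,0,0,0,0,0,0,0]
  claw: 0.62

```text
time_s: 17.15
tool_pos: [0.6131, -0.2145, 0.0211]
tool_rot: [-3.141, -0.047, 0.0]
force: [0.1, -0.5, -0.9]
opening: 0.0322
```

Request:
send_rows:
  rows: [0,0,0.5,0,0,0,0,0,1.5,0,0,0,0,0,4,0,0,0,0,0,8,0,0,0,-3,6,10,0,0,0,-6,12,10,0,0,0,-9,18,10,0,0,0,-12,24,10,0,0,0,-15,30,10,0,0,0,-17,34,10,0,0,0,-17,37.1,10,0,0,0,-17,37.1,10,0,0,0,-17,37.1,10,0,0,0]

```text
time_s: 18.77
tool_pos: [0.4434, 0.1562, 0.1215]
tool_rot: [3.141, 0.047, 0.001]
force: [-0.4, 0.3, -0.2]
opening: 0.0323
```

```bash
python3 shot.py 4 394,215,30 380,290,40
```

```text
(no output)
```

View pics/s4.png

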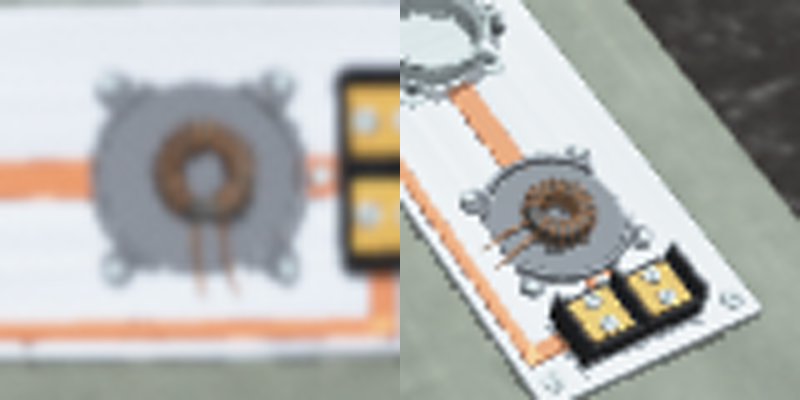

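The small choke is flat and centred in the black-side mount at crop (205,170), its leads square out of the −x notch. Now the capacitor.

Request:
send_rows:
  rows: [-0.1,0.1,0,0,0,0,-0.1,0.1,0,0,0,0,-0.1,0.1,0,0,0,0,-0.1,0.1,-3,0,0,0,-0.1,0.1,-6,0,0,0,-0.1,0.1,-8,0,0,0,-0.1,0.1,-8.95,0,0,0,-0.1,0.1,-8.95,0,0,0,-0.1,0.1,-8.95,0,0,0]
  claw: 0.2

```text
time_s: 20.0
tool_pos: [0.4426, 0.1576, 0.0323]
tool_rot: [-3.141, -0.047, -0.002]
force: [-0.4, 0.5, 0.1]
opening: 0.0686
```

Request:
send_rows:
  rows: [0,0,0,0,0,0,0,0,0,0,0,0,0,0,0,0,0,0,0,0,0,0,0,0,0,0,0,0,0,0,0,0,0,0,0,0,0,0,0,0,0,0,0,0,0,0,0,0]
  claw: 0.8

```text
time_s: 21.0
tool_pos: [0.4424, 0.1576, 0.0322]
tool_rot: [-3.141, -0.047, -0.001]
force: [-1.9, -0.3, 6.8]
opening: 0.0338
```

Request:
send_rows:
  rows: [0,0,2,0,0,0,0,0,5,0,0,0,0,0,8,0,0,0,1,-5,8,0,0,0,4,-10,8,0,0,0,8,-15,8,0,0,0,12,-20,8,0,0,0,15,-24,8,0,0,0,16.5,-26.7,8,0,0,0,16.5,-26.7,8,0,0,0,16.5,-26.7,8,0,0,0]

```text
time_s: 22.38
tool_pos: [0.6066, -0.1089, 0.1114]
tool_rot: [-3.141, -0.047, 0.001]
force: [-0.5, 0.2, -0.9]
opening: 0.0336
```

```bash
python3 shot.py 5 340,215,40 345,240,45; python3 -c "
from h import *
s=load('scene5')
print([((proj(s,(.608,-.11,z))-[300,195])*400/90).round(0) for z in (.15,.11,.09,.026)])"
```

```text
[array([220.,  82.]), array([214., 145.]), array([211., 175.]), array([201., 264.])]
```

View pics/s5.png

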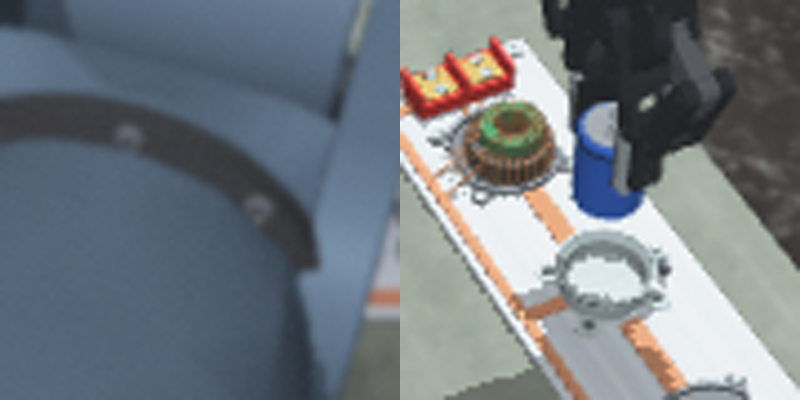

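The scene view shows the capacitor upright in the grip at (608,160), above the clamp at (609,270). Everything else is in place. I'll zoom in on both views to measure how the can lines up with the clamp.

Run:
```python
from h import *
t,s=load("top4"),load("scene5")
a=t["img"][192:232,320:360,::-1]; b=s["img"][215:275,325:365,::-1]
z=lambda i,w,h:cv2.resize(np.ascontiguousarray(i),(w,h),interpolation=cv2.INTER_CUBIC)
A=z(a,400,400); A=np.vstack([A,np.zeros((200,400,3),np.uint8)])
cv2.imwrite("pics/z5.png",np.hstack([A,z(b,400,600)]))
for z in(.009,.0105,.026): print(z,"top",((proj(t,(.608,-.11,z))-[320,192])*10+4.5).round(),"scene",((proj(s,(.608,-.11,z))-[325,215])*10+4.5).round())
print("capbot",((proj(s,(.6066,-.1089,.079))-[325,215])*10+4.5).round())
```

```text
0.009 top [199. 211.] scene [202. 448.]
0.0105 top [199. 210.] scene [202. 444.]
0.026 top [200. 195.] scene [207. 398.]
capbot [216. 232.]
```

View pics/z5.png

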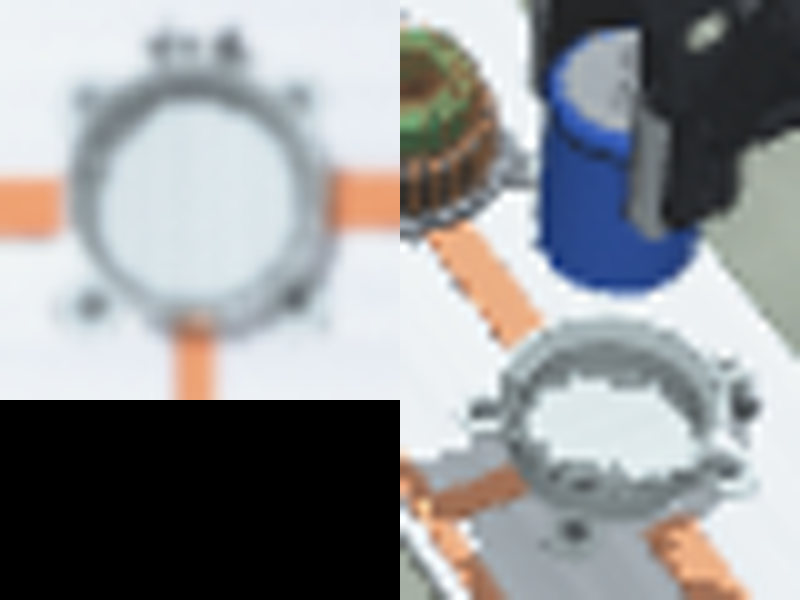

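The measurements agree to about 1 mm: clamp at (0.608, −0.110), can axis at the TCP. Lowering.

Request:
send_rows:
  rows: [0.1,-0.1,-1.5,0,0,0,0.1,-0.1,-3.5,0,0,0,0.1,-0.1,-5,0,0,0,0.1,-0.1,-5.5,0,0,0,0.1,-0.1,-6,0,0,0,0.1,-0.1,-6.5,0,0,0,0.1,-0.1,-6.8,0,0,0,0.1,-0.1,-6.8,0,0,0]

```text
time_s: 23.48
tool_pos: [0.6081, -0.1105, 0.0435]
tool_rot: [-3.141, -0.047, 0.0]
force: [0.3, 0.8, -0.7]
opening: 0.0336
```

Request:
send_rows:
  rows: [0,0,0,0,0,0,0,0,0,0,0,0,0,0,0,0,0,0,0,0,0,0,0,0,0,0,0,0,0,0]
  claw: 0.45

```text
time_s: 24.1
tool_pos: [0.6082, -0.1105, 0.0436]
tool_rot: [-3.141, -0.047, -0.0]
force: [0.4, -0.1, -0.8]
opening: 0.0472
```

Request:
send_rows:
  rows: [0,0,1,0,0,0,0,0,3,0,0,0,0,0,7,0,0,0,0,0,11,0,0,0,-6,2,14,0,0,0,-12,6,14,0,0,0,-18,10,14,0,0,0,-22,16,14,0,0,0,-25,22,14,0,0,0,-27,27,14,0,0,0,-27,33,14,0,0,0,-27,38,14,0,0,0,-27,38,14,0,0,0,-27,38,14,0,0,0]

```text
time_s: 25.85
tool_pos: [0.3381, 0.2696, 0.1842]
tool_rot: [-3.141, -0.049, -0.001]
force: [-0.7, -0.2, 0.2]
opening: 0.0467
```

Run:
```python
from plant import robot
import numpy as np,cv2
from h import proj
d=robot.get_image("top"); s=robot.get_image("scene")
z=lambda i,w,h:cv2.resize(np.ascontiguousarray(i[:,:,::-1]),(w,h),interpolation=cv2.INTER_CUBIC)
cv2.imwrite("pics/fin.png",np.vstack([z(d["img"][180:245,240:440],800,260),z(s["img"][190:340,280:420],308,330).repeat(1,0) if 0 else cv2.copyMakeBorder(z(s["img"][190:340,280:420],308,330),0,0,0,492,0)]))
for z_ in(.0335,.0565): print(((proj(d,(.608,-.11,z_))-[240,180])*4+1.5).round(),((proj(s,(.608,-.11,z_))-[280,190])*2.2+260*np.array([0,1])).round())
```

```text
[400. 123.] [144. 397.]
[400. 114.] [146. 381.]
```

View pics/fin.png

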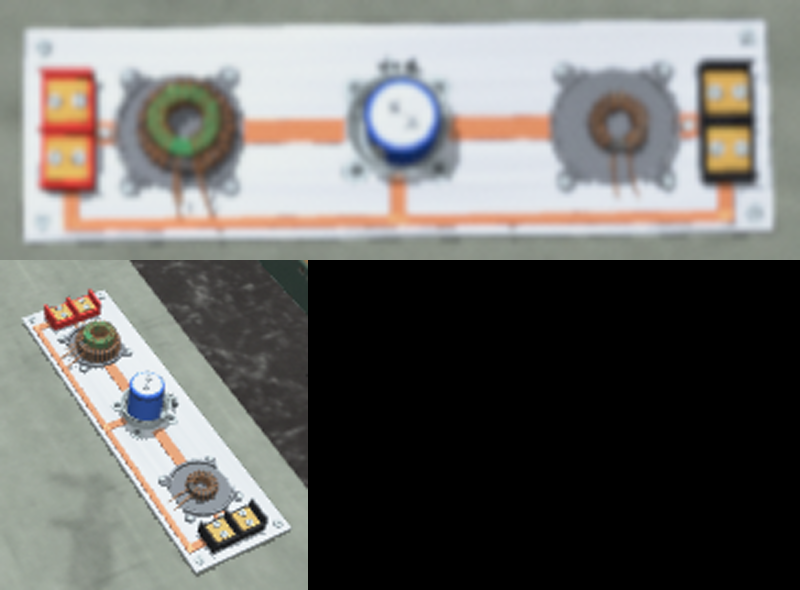

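The final views show everything seated. The capacitor top is at (402,115) against a predicted (400,114), and at (147,381) against (146,381) in the scene view.

```bash
python3 -c "
from plant import robot
print(robot.hand_in())"
```

```text
the job is handed in; nothing more can be done
None
```

I set out the filter on the board as asked and handed the job in, just under 26 s into the run; the hand-in gives no verdict. The last pictures show every part in place, with the gripper clear of them.

- **Big choke:** it lies flat in the mount by the red block, about 4 mm off centre (limit 10 mm). I set it about 3 mm towards the clamp so the fingers cleared the red block. Its leads go out through the notch about 6° off square (limit 20°).
- **Green choke:** it lies flat on the big one, about 2–3 mm off its centre (limit 9 mm). By eye, its leads are in line with those beneath.
- **Small choke:** it is flat and centred in the mount by the black block, with its leads square through the notch.
- **Capacitor:** it stands upright in the clamp. Its top is within about 1 mm of where a fully seated can would appear in both views.

Two readings disagreed along the way:

- **Finger opening:** when gripping, it read 1–3 mm less than the parts' nominal widths, but nothing slipped.
- **Early capacitor position:** the two cameras differed by about 8 mm in y. I used the top view, and the grasp and final seating agreed with it.

No other check failed. The highest tool force reported after a move was about 7 N.

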